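# Start the test kiln from its console

### The job

Start the test kiln: first switch the extractor on by pressing the raised white half of the rocker on the grey switch box fully down, then push the blue program key on the cream console fully in so that it stays in, and then press the round green start button all the way down for a moment and let it come back up. Only press, in that order; do not push in the white or yellow keys, and do not lift or push about anything that lies on the bench or the console.

Things in the scene. Friction and masses are not known exactly. Their poses are not given: they have to be found in the camera images.
- fan_box: Grey extractor switch box, fixed to the bench, 130 (x) x 90 (y) x 50 mm high. Origin at the centre of its underside; z up; its x axis runs along the rocker's length, from the black half to the white half. The rocker's pivot lies over its centre, 66 mm above the bench; its two plates, each 36 mm long and 44 mm wide, meet there in a shallow V.
- fan_rocker (a joint): Paddle rocker on the grey box. Joint in rad: 0 = off (black half level, white half at the box's +x end sloping up 0.36 rad), 0.36 = on (white half pressed level, top face 66 mm above the bench). Turns about the box's y axis, needs about 3 N when pressed 26 mm from the pivot, stays where it is left, rigid at the stop. Starts between 0 and 0.04.
- rocker_press (a point): Point on the top face of the white half of the rocker, mid-width, 26 mm from the pivot; moves with the rocker: about 9 mm above its pressed-down height when off.
- console: Cream-coloured kiln console, a fixed box 240 (x) x 200 (y) x 50 mm high with a dark display at its far (+x) end. Origin at the centre of its underside, z up. On its top four modules stand in a square of 80 mm pitch, at x = -70 and +10 mm, y = -40 and +40 mm in the console's frame; which module stands at which place varies. All are turned with the console.
- key_blue (a joint): Blue program key: square cap 34 x 34 mm on a black 52 x 52 x 10 mm base that stands on the console; free to slide straight down. Joint in m: 0 = up (as at the start), 0.008 = fully in. It is a friction push latch: it takes about 3.5 N all the way and stays where it is left; at the stop it is rigid.
- key_blue_top (a point): Centre of the top face of the blue key's cap, 74 mm above the bench when up, 66 mm when fully in; moves with the cap.
- key_white (a joint): White program key: square cap 34 x 34 mm on a black 52 x 52 x 10 mm base that stands on the console; free to slide straight down. Joint in m: 0 = up (as at the start), 0.008 = fully in. It is a friction push latch: it takes about 3.5 N all the way and stays where it is left; at the stop it is rigid.
- key_white_top (a point): Centre of the top face of the white key's cap, 74 mm above the bench when up, 66 mm when fully in; moves with the cap.
- key_yellow (a joint): Yellow program key: square cap 34 x 34 mm on a black 52 x 52 x 10 mm base that stands on the console; free to slide straight down. Joint in m: 0 = up (as at the start), 0.008 = fully in. It is a friction push latch: it takes about 3.5 N all the way and stays where it is left; at the stop it is rigid.
- key_yellow_top (a point): Centre of the top face of the yellow key's cap, 74 mm above the bench when up, 66 mm when fully in; moves with the cap.
- start (a joint): Round green start button, cap 36 mm across, in a black round housing 52 mm across and 12 mm high on the console. Joint in m: 0 = up, 0.006 = fully down. Spring return: 1.5 N to start it moving, 5 N fully down; rigid at the stop; it comes back up when let go.
- start_top (a point): Centre of the top face of the green button's cap, about 72 mm above the bench when up, 66 mm when fully down; moves with the cap.
- test_tile: Bystander, loose: pink glazed test tile 45 x 45 x 8 mm lying on top of the console near its far left corner. Origin: centre of its underside.
- brush: Bystander, loose: brush 180 mm long lying on the bench on the console's right (-y), roughly along its x axis.
- dish: Bystander, loose: white bowl 90 mm across, 30 mm high, beside the switch box (its +y side). Origin: centre of its underside.
- glaze_jar: Bystander, loose: amber jar 60 mm across, 75 mm high, on the console's right (-y). Origin: centre of its underside.
- rib: Bystander, loose: flat wooden rib 65 x 40 x 8 mm on the bench beside the switch box (its +y side). Origin: centre of its underside.

How it is judged:
By the outcome, as a careful person would: the job done as asked, in the order asked, and still so for the second after the job is handed in, with the robot touching nothing.
It also fails if it takes over 48 s, if anything falls off the work surface, if the arm or the gripper's body presses on something with over 40 N, if the wrist force passes 120 N, or if a joint passes its speed limit or range.

### The arm

A 6-joint arm with a two-finger parallel gripper is mounted at the origin on the work surface. World frame = base frame: x ahead of the robot, y to its left, z up, the work surface at z = 0. Lengths are in mm, angles in degrees, forces in N, time in s.
With the tool pointing down it reaches from about 350 to 850 mm from the base axis. Payload 8.1 kg.
Tool frame: the origin (TCP) lies at the centre of the arm's flange, where the gripper is bolted on; the fingertips stand 173 mm ahead of it and the grasp point (between the pads) lies 155 mm ahead of it; z points along the fingers, y is the line along which they close (so a half turn about z gives the same grasp; the last joint's range is limited). The gripper opens to 85 mm and grips with 20 to 120 N. Pads are 22 mm wide; open, the fingers measure 114 mm over their backs; the gripper's body (76 mm by 85 mm) begins 54 mm behind the grasp point. The pads swing forward as they close: fully open they stand 13 mm farther back than shut.
Start: joints at [60.195, 7.471, 85.268, -0, 87.261, -4.893], TCP at [252.718, 544.188, 404.692] pointing down, gripper open.
Joint ranges: [-169.43, 169.43], [-51.17, 129.36], [1.28, 143.12], [-76.62, 256.62], [0, 156.53], [-152.29, 152.29]. Speed limits (degrees/s): [136.94, 136.94, 159.86, 180, 180, 180].

### API

Orientations are given as [roll, pitch, yaw] about the fixed x, y, z axes, in that order (R = Rz(yaw) Ry(pitch) Rx(roll)).
In Python, from bench import * gives the robot as it stands.
- The arm moves only by the shell command python3 -m jog 'ROWS' [FORCE]. ROWS is text: rows parted by semicolons, each of 7 numbers parted by spaces: the shift along the tool's x, y, z scaled (see below), then the turn, a rotation vector about the tool's x, y, z scaled (see below), then the closure, from -1 (fully open) to 1 (shut). In form: tx ty tz wx wy wz hand; .... A call has 1 to 5 rows; each row shifts and turns the commanded pose from where the row before left it, along the tool's axes as they then stand; what a row does not reach is not made up. The controller multiplies each number of a shift by 0.1 m and each number of a turn by 60 degrees. A row lasts 1/8 s, in which the tool goes at most 62.5 mm and 10.7 degrees, less where a joint would pass 70% of its speed; a pose out of reach is approached as far as the arm can. A call with a number of a shift or a turn outside -1 to 1 is refused whole. A call with a gripper value outside its range is refused whole. The fingers move at their own pace and stop on an object; FORCE is the grip in N (left out, the last holds). Time passes only in rows, so rows that do not move let the fingers close. It gives the time, the measured TCP pose, the force, the opening and the grip force at its end, in the units of the state.
- sense(): the state, without advancing time (a new reading comes with each control period).
- snapshot(name): name is "scene" or "top" or "wrist"; returns a dict with "img" (400x640x3 uint8, red, green, blue), "fx", "fy", "cx", "cy" (pixels), "extrinsics" (4x4, takes a point from camera to world coordinates). Camera axes: x right, y down, z forward; pixel columns grow to the right and rows downward; lengths in mm; the calibration is good to about 2 mm. A picture is of the moment at which its call begins. There is no depth.
- hand_in(): hands the job in; it is judged then, once.
The state is a dict: "time": time; "joint_pos": joint angles; "qd": joint speeds; "joint_efforts": joint torques, N m; "tool_pos": TCP position; "tcp_rot": TCP orientation; "ft_force": force on the tool from outside, world axes, zero at the start; "wrist_torque": the same for the moment, N m; "finger_gap": finger opening in mm; "grip_force": force on a finger pad.
Only numpy, scipy, OpenCV 4.12 (cv2) and the standard library are available. Lean on these libraries where they do the work, as an engineer would, in place of code of your own. Each camera call takes 0.05 s, during which the arm holds its last target. There are 200 camera calls.

## Working session

There is one attempt and no reset: what is moved stays moved. The work goes in short steps, Python scripts to look and compute and a shell command to move; the robot and the scene stay as the last step left them, time stands still between calls to the robot, and variables do not carry over. Pictures are saved under pics/ and viewed, at most 10 in all, crops included, and the job is handed in when it is done.

```bash
mkdir -p pics; ls
python3 - <<'E'
from bench import *
import cv2
s=sense();print(s['time'],s['tool_pos'],s['tcp_rot'],s['ft_force'])
for n in("top","scene"):
    d=snapshot(n);cv2.imwrite(f"pics/{n}.png",d['img'][:,:,::-1]);print(n,d['fx'],d['cx'],d['cy'],d['extrinsics'])
E
```

```text
pics
0.0 [252.60374454 543.98994658 403.64427481] [-1.79893931e+02 -9.19466248e-03  1.55087282e+02] [-0.14035695  0.21251979 -0.43971716]
top 432.3675560727595 313.6747938211104 205.08187811355182 [[-1.70094376e-02 -9.93810206e-01  1.09781392e-01  4.24739881e+02]
 [-9.99855009e-01  1.69944674e-02 -1.07209661e-03  1.21441094e+01]
 [-8.00215741e-04 -1.09783711e-01 -9.93955178e-01  1.22621387e+03]
 [ 0.00000000e+00  0.00000000e+00  0.00000000e+00  1.00000000e+00]]
scene 362.2322493387935 323.89843207761476 198.70022033673231 [[ 4.32092776e-01  5.67653586e-01 -7.00760472e-01  1.20378983e+03]
 [ 9.01799391e-01 -2.65656945e-01  3.40858103e-01 -3.04545828e+02]
 [ 7.32743838e-03 -7.79227691e-01 -6.26698105e-01  6.78391314e+02]
 [ 0.00000000e+00  0.00000000e+00  0.00000000e+00  1.00000000e+00]]
```

View pics/top.png

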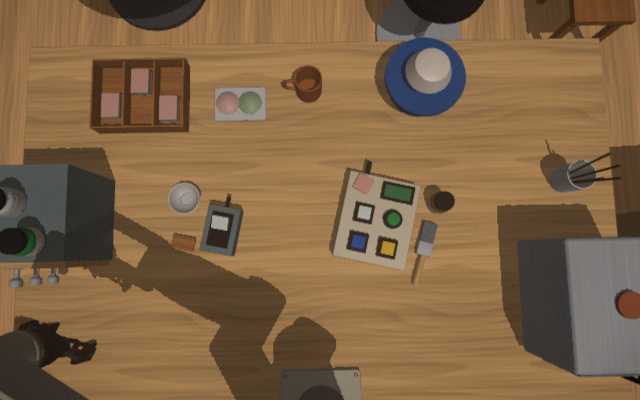

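View pics/scene.png

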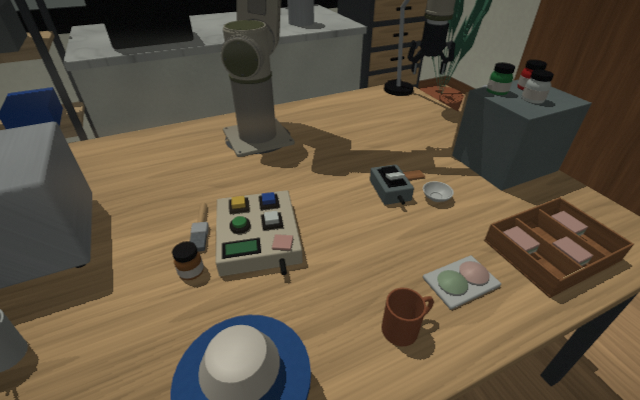

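The top view shows the switch box at about (221,228) with its white half at (220,222). On the console, blue is at (358,242), green (394,219), yellow (387,248) and white (365,213). I'll enlarge that area.

Run:
```python
import cv2,numpy as np
i=cv2.imread("pics/top.png")
a=cv2.resize(i[190:270,190:255],None,fx=6,fy=6,interpolation=cv2.INTER_CUBIC)
b=cv2.resize(i[190:270,335:400],None,fx=6,fy=6,interpolation=cv2.INTER_CUBIC)
cv2.imwrite("pics/crop.png",np.hstack([a,b]))
```

```text
(no output)
```

View pics/crop.png

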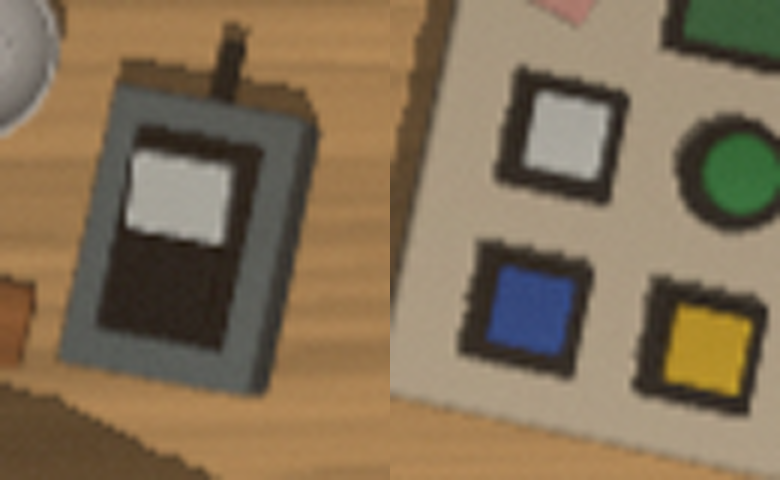

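```bash
cat > geo.py <<'E'
import numpy as np
f,cx,cy=432.36756,313.6748,205.0819
E=np.array([[-1.70094376e-02,-9.93810206e-01,1.09781392e-01,4.24739881e+02],[-9.99855009e-01,1.69944674e-02,-1.07209661e-03,1.21441094e+01],[-8.00215741e-04,-1.09783711e-01,-9.93955178e-01,1.22621387e+03]])
def w(u,v,z,x0=190,y0=190):
    u=x0+(u+.5)/6-.5; v=y0+(v+.5)/6-.5
    d=E[:,:3]@[(u-cx)/f,(v-cy)/f,1]; return E[:,3]+d*(z-E[2,3])/d[2]
E
python3 - <<'E'
from geo import *
c=[w(u,v,50) for u,v in((118,85),(303,118),(243,392),(60,360))]
m=np.mean(c,0);x=(c[0]+c[1]-c[2]-c[3])/2;print('box',m,np.linalg.norm(x),np.linalg.norm(c[0]-c[1]),np.degrees(np.arctan2(x[1],x[0])))
x/=np.linalg.norm(x);print('press',m+26*x)
q=[w(u,v,h) for u,v,h in((133,150,78),(232,165,78),(222,245,66),(125,228,66))]
print('white half',np.mean(q,0),'rel box',(np.mean(q,0)-m)@x)
K={n:w(u,v,h,335) for n,u,v,h in(('blue',142,310,74),('green',350,173,72),('yellow',318,349,74),('white',176,136,74))}
for n in K:print(n,K[n])
d=K['white']-K['blue'];print(np.linalg.norm(d),np.degrees(np.arctan2(d[1],d[0])))
d=K['green']-K['yellow'];print(np.linalg.norm(d),np.degrees(np.arctan2(d[1],d[0])))
C=np.mean(list(K.values()),0);print(C)
from bench import sense
from scipy.spatial.transform import Rotation as R
print(R.from_euler('xyz',sense()['tcp_rot'],degrees=True).as_matrix().round(3),sense()['finger_gap'])
E
```

```text
box [492.90332069 267.45010037  50.        ] 126.70579413341733 86.0714786043175 -11.795216575482947
press [518.35431659 262.13532781  50.        ]
white half [509.84373978 264.19806144  72.        ] rel box 17.247476317389406
blue [ 453.33133617 -105.84408677   74.        ]
green [ 512.69683558 -200.5297399    72.        ]
yellow [ 434.82950812 -183.12678441   74.        ]
white [ 530.40674239 -123.19558857   74.        ]
79.00438505718954 -12.68713011523633
79.81342960538589 -12.598279988357726
[ 482.81610557 -153.17404991   73.5       ]
[[-0.907  0.421 -0.001]
 [ 0.421  0.907 -0.001]
 [ 0.    -0.002 -1.   ]] 85.25582720729327
```

```bash
cat > to.py <<'E'
import sys,numpy as np
from bench import sense
from scipy.spatial.transform import Rotation as R
s=sense();r=R.from_euler('xyz',s['tcp_rot'],degrees=True)
t=np.array(list(map(float,sys.argv[1:4])))
print('t',s['time'],'pos',np.round(s['tool_pos'],1),np.round(s['tcp_rot'],1),'F',np.round(s['ft_force'],1),'gap',s['finger_gap'])
print('tool shift (0.1m)',np.round(r.inv().apply(t-s['tool_pos'])/100,3))
g=R.from_euler('xyz',[180,0,167.8],degrees=True);print('turn/60',np.round((r.inv()*g).as_rotvec(degrees=True)/60,3))
E
python3 -m jog '-0.25 -0.54 0 0 0 0 1; -0.25 -0.54 0 0 0 0 1; -0.25 -0.54 0 0 0 0 1; 0 0 0 0 0 -0.106 1; 0 0 0 0 0 -0.106 1' 20; python3 to.py 518.4 262.1 290
```

```text
time: 0.72
tool_pos: [252.4, 364.7, 404.5]
tcp_rot: [180.0, 0.0, 167.9]
ft_force: [0.4, -0.2, 0.0]
finger_gap: -0.0
grip_force: 0.0
t 0.725 pos [252.4 364.7 404.5] [180.    0.  167.9] F [ 0.4 -0.2  0. ] gap -0.04074757665754613
tool shift (0.1m) [-2.815 -0.448  1.145]
turn/60 [0.    0.    0.002]
```

```bash
python3 -m jog '-0.563 -0.09 0.2 0 0 0 1; -0.563 -0.09 0.2 0 0 0 1; -0.563 -0.09 0.2 0 0 0 1; -0.563 -0.09 0.2 0 0 0 1; -0.563 -0.09 0.2 0 0 0 1' 20; python3 to.py 518.4 262.1 252
python3 - <<'E'
from bench import *
import cv2,numpy as np
d=snapshot("wrist");a=d['img'][:,:,::-1]
d2=snapshot("scene");b=cv2.resize(np.ascontiguousarray(d2['img'][110:230,320:480,::-1]),None,fx=4,fy=4)
cv2.imwrite("pics/w1.png",cv2.resize(np.hstack([a[:, :],b[:400]]),(800,250)) if 0 else a);cv2.imwrite("pics/s1.png",b)
E
```

```text
time: 1.35
tool_pos: [519.6, 261.2, 303.6]
tcp_rot: [-180.0, -0.0, 167.8]
ft_force: [-0.3, 0.8, 1.5]
finger_gap: -0.1
grip_force: 0.0
t 1.35 pos [519.6 261.2 303.6] [-180.    -0.   167.8] F [-0.3  0.8  1.5] gap -0.09798068644488905
tool shift (0.1m) [0.014 0.006 0.516]
turn/60 [-0. -0. -0.]
```

View pics/w1.png

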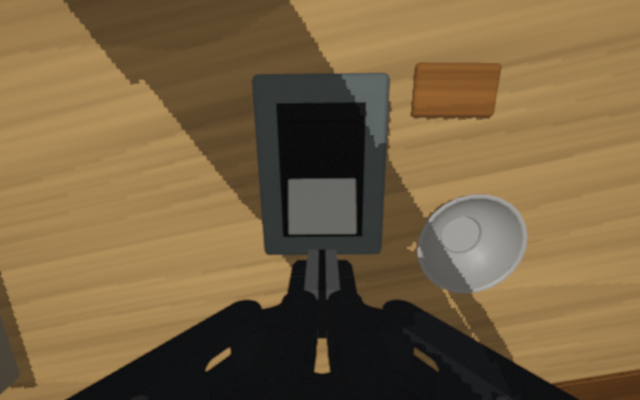

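View pics/s1.png

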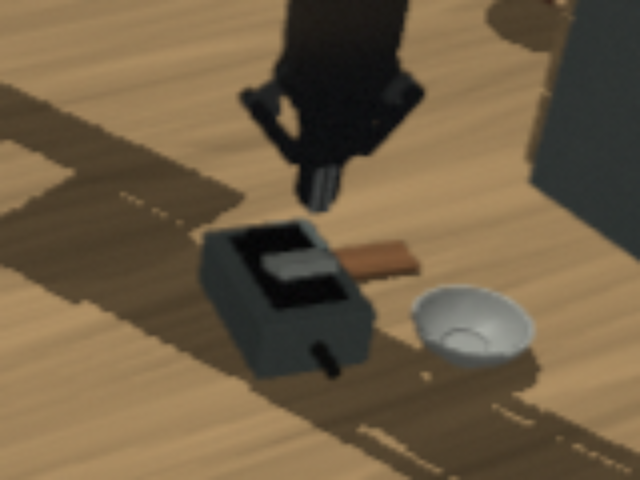

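The wrist view shows the box square to the gripper, with the white half at cols 288–357, rows 178–235, and the fingers centred at col 322. I'll check the press point with the wrist calibration.

```bash
cat > wp.py <<'E'
import sys,numpy as np
from bench import snapshot
def wp(pts,d=None):
    d=d or snapshot("wrist");E=np.array(d['extrinsics']);o=[]
    for u,v,z in pts:
        r=E[:3,:3]@[(u-d['cx'])/d['fx'],(v-d['cy'])/d['fy'],1];o.append(E[:3,3]+r*(z-E[2,3])/r[2])
    return np.array(o)
E
python3 - <<'E'
from wp import *
p=wp([(253,75,50),(389,73,50),(382,254,50),(265,254,50),(288,179,66),(356,178,66),(357,235,77),(290,235,77)])
x=np.array([np.cos(np.radians(-12)),np.sin(np.radians(-12)),0])
m=p[:4].mean(0);h=p[4:6].mean(0);print(p.round(1),m,m+26*x,'hinge',h,h+26*x,'tip edge',p[6:].mean(0))
E
```

```text
[[421.8 235.   50. ]
 [439.1 318.6  50. ]
 [562.4 294.2  50. ]
 [543.8 209.   50. ]
 [488.2 242.5  66. ]
 [496.9 285.2  66. ]
 [531.  278.4  77. ]
 [521.8 236.5  77. ]] [491.75626941 264.17588377  50.        ] [517.18810703 258.77017981  50.        ] hinge [492.5137245  263.86488021  66.        ] [517.94556212 258.45917625  66.        ] tip edge [526.41135872 257.43431764  77.        ]
```

```bash
python3 -m jog '0.015 0.01 0.26 0 0 0 1; 0 0 0.25 0 0 0 1; 0 0 0.05 0 0 0 1' | egrep 'pos|force'; python3 -m jog '0 0 0.04 0 0 0 1; 0 0 0.03 0 0 0 1'| egrep 'pos|force'; python3 -m jog '0 0 0.01 0 0 0 1; 0 0 0 0 0 0 1'| egrep 'pos|force'
```

```text
tool_pos: [515.5, 263.9, 247.7]
ft_force: [-2.8, -0.8, 3.1]
grip_force: 1.4
tool_pos: [517.0, 264.0, 242.9]
ft_force: [-2.7, 0.5, 2.1]
grip_force: 1.4
tool_pos: [517.1, 263.8, 241.3]
ft_force: [-1.3, 1.8, 2.5]
grip_force: 1.2
```

```bash
for i in 1; do python3 -m jog '0 -0.03 0.01 0 0 0 1; 0 0 0.01 0 0 0 1'| egrep 'pos|force'; done;  python3 -m jog '0 0 0.01 0 0 0 1; 0 0 0 0 0 0 1'| egrep 'pos|force'
```

```text
tool_pos: [516.7, 260.5, 239.4]
ft_force: [-2.0, 0.1, 11.7]
grip_force: 6.1
tool_pos: [516.8, 260.5, 239.3]
ft_force: [-4.0, -1.2, 13.6]
grip_force: 6.7
```

Rigid stop reached at about 239 mm (66 mm tip). I'll press a touch more, lift, and head over the blue key.

```bash
python3 -m jog '0 0 0.01 0 0 0 1; 0 0 0 0 0 0 1; 0 0 -0.3 0 0 0 1; 0 0 -0.5 0 0 0 1'| egrep 'time|pos|force'
python3 - <<'E'
from bench import *
import cv2,numpy as np
b=cv2.resize(np.ascontiguousarray(snapshot("scene")['img'][150:215,350:440,::-1]),None,fx=5,fy=5)
c=cv2.resize(np.ascontiguousarray(snapshot("wrist")['img'][:,:,::-1]),None,fx=.55,fy=.55)
o=np.zeros((325,802,3),np.uint8);o[:,:450]=b;o[:220,450:]=c[:,:352];cv2.imwrite("pics/r2.png",o[:,:800])
E
python3 to.py 453.3 -106 310
```

```text
time: 3.38
tool_pos: [515.2, 259.8, 314.7]
ft_force: [0.9, 0.3, 0.2]
grip_force: 0.0
t 3.475 pos [518.2 261.1 323. ] [179.7   0.5 167.8] F [0.6 0.5 2.1] gap -0.1056556885458536
tool shift (0.1m) [-0.141 -3.725  0.113]
turn/60 [ 0.005  0.008 -0.   ]
```

View pics/r2.png

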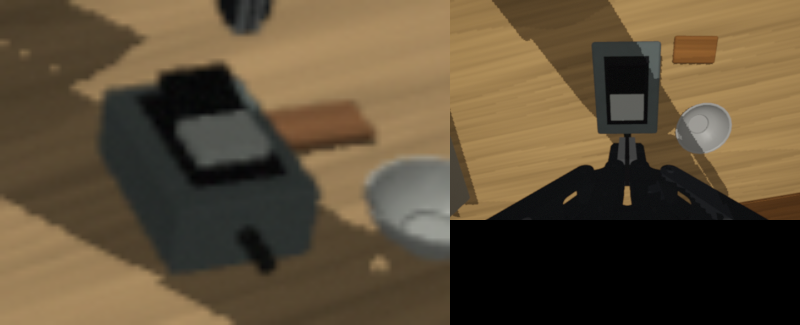

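The black half now stands raised and the white half lies level, so the rocker is on. Next is the blue key.

```bash
python3 -m jog '0 -0.6 0 0 0 0 1; 0 -0.6 0 0 0 0 1; -0.03 -0.6 0 0 0 0 1; -0.03 -0.6 0 0 0 0 1; -0.03 -0.6 0 0 0 0 1'|egrep 'pos'; python3 -m jog '-0.03 -0.6 0.05 0 0 0 1; -0.02 -0.12 0.06 0 0 0 1;0 0 0 0 0 0 1'|egrep pos; python3 to.py 453.3 -106 260
python3 - <<'E'
from bench import *
import cv2,numpy as np
d=snapshot("wrist");d['img']=d['img'];cv2.imwrite("pics/w3.png",d['img'][:,:,::-1])
E
```

```text
tool_pos: [460.8, -36.4, 316.3]
tool_pos: [451.0, -106.4, 304.7]
t 4.475 pos [ 451.  -106.4  304.7] [ 1.800e+02 -1.000e-01  1.677e+02] F [ 0.5  0.5 -0. ] gap 0.08906661110406386
tool shift (0.1m) [-0.023  0.008  0.447]
turn/60 [ 0.    -0.002 -0.002]
```

View pics/w3.png

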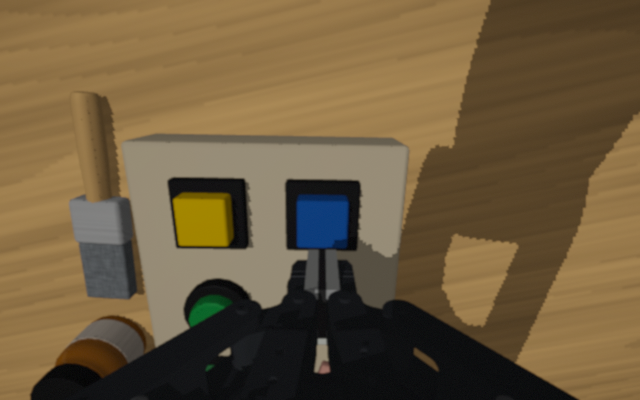

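Run:
```python
from wp import *
p=wp([(287,181,60),(359,182,60),(357,249,60),(287,248,60),(169,179,60),(245,180,60),(247,247,60),(176,248,60)])
print(p.round(1),p[:4].mean(0),p[4:].mean(0),np.linalg.norm(p[0]-p[1]),np.linalg.norm(p[1]-p[2]))
d=snapshot("wrist");print(np.array(d['extrinsics'])[:3,3])
```

```text
[[ 423.3 -123.8   60. ]
 [ 434.3  -76.3   60. ]
 [ 483.4  -86.6   60. ]
 [ 471.8 -136.    60. ]
 [ 405.  -201.4   60. ]
 [ 416.5 -151.4   60. ]
 [ 464.9 -164.1   60. ]
 [ 454.7 -214.6   60. ]] [ 453.19260027 -105.68356186   60.        ] [ 435.29199899 -182.88954849   60.        ] 48.7841083033095 50.166636809220755
[374.00786045 -88.65537663 275.14974292]
```

Both cameras agree on blue at (453.2, −105.7). Pressing.

```bash
python3 -m jog '-0.022 0.005 0.3 0 0 0 1; 0 0 0.23 0 0 0 1; 0 0 0.06 0 0 0 1'|egrep 'pos|ft'; python3 -m jog '0 0 0.05 0 0 0 1; 0 0 0.01 0 0 0 1'|egrep 'pos|ft';python3 -m jog '0 0 0.01 0 0 0 1; 0 0 0 0 0 0 1'|egrep 'pos|ft'
```

```text
tool_pos: [453.4, -104.3, 245.5]
ft_force: [-2.2, 0.6, 2.9]
tool_pos: [454.1, -105.6, 241.5]
ft_force: [-0.6, 1.2, 2.7]
tool_pos: [454.1, -106.1, 240.4]
ft_force: [1.1, 2.0, 3.5]
```

```bash
python3 -m jog '0 0 0.015 0 0 0 1; 0 0 0.01 0 0 0 1; 0 0 0 0 0 0 1'|egrep 'pos|ft'; python3 -m jog '0 0 0.01 0 0 0 1; 0 0 0 0 0 0 1'|egrep 'pos|ft'
```

```text
tool_pos: [454.2, -106.2, 239.1]
ft_force: [-5.2, 4.4, 18.6]
tool_pos: [454.4, -106.2, 238.9]
ft_force: [-9.8, 5.4, 27.1]
```

Fully in at the stop. Lift and go over green.

```bash
python3 -m jog '0 0 -0.3 0 0 0 1; 0 0 -0.2 0 0 0 1; -0.2 -0.53 0 0 0 0 1; -0.2 -0.53 0 0 0 0 1; 0 0 0 0 0 0 1'|egrep 'pos|ft'; python3 to.py 512.7 -200.5 250
python3 - <<'E'
from bench import *
import cv2,numpy as np
c=np.ascontiguousarray(snapshot("wrist")['img'][:,:,::-1])
b=cv2.resize(np.ascontiguousarray(snapshot("scene")['img'][180:270,200:310,::-1]),None,fx=4,fy=4)
cv2.imwrite("pics/w4.png",c)
o=np.zeros((560,800,3),np.uint8);o[:360,:440]=b;o[360:,:320]=cv2.resize(c,(320,200));cv2.imwrite("pics/m4.png",o)
E
```

```text
tool_pos: [470.1, -221.5, 286.0]
ft_force: [0.3, -0.2, -1.3]
t 6.75 pos [ 470.1 -221.5  286. ] [-179.9    0.   167.6] F [ 0.3 -0.2 -1.3] gap -0.25379102588354796
tool shift (0.1m) [-0.371  0.297  0.359]
turn/60 [-0.001  0.    -0.004]
```

View pics/w4.png

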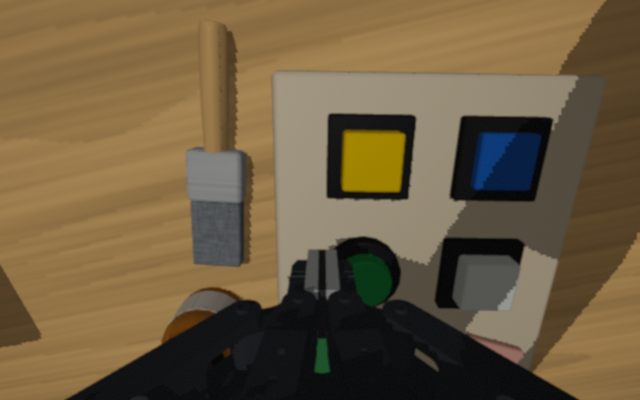

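View pics/m4.png

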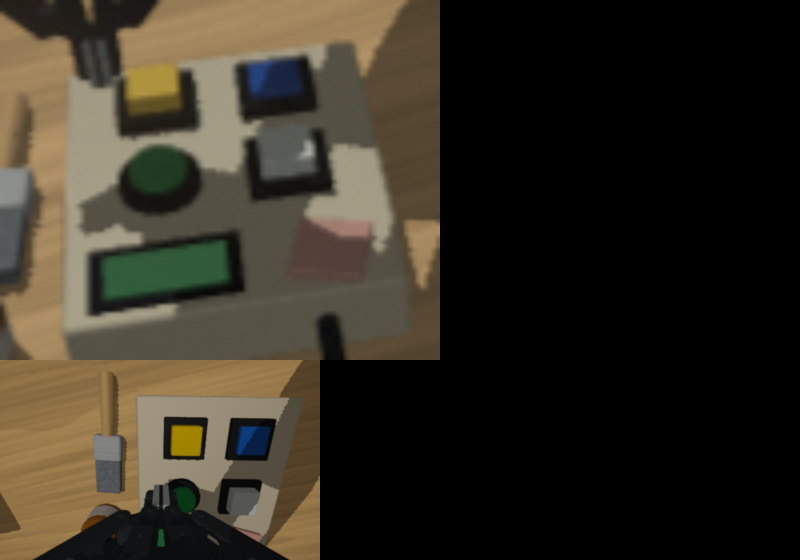

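Blue sits flush while yellow and white stay up. My lateral step fell short of green, which is at roughly (370,275) in the wrist view. I'll correct using the computed shift.

```bash
python3 -m jog '-0.37 0.297 0 0 0 0 1; 0 0 0 0 0 0 1; 0 0 0.35 0 0 0 1; 0 0 0 0 0 0 1'|egrep 'pos|ft'; python3 to.py 512.7 -200.5 246
```

```text
tool_pos: [510.9, -195.2, 248.1]
ft_force: [0.2, 0.4, -0.4]
t 7.35 pos [ 510.9 -195.2  248.1] [179.9  -0.4 167.9] F [ 0.2  0.4 -0.4] gap -0.20368001883097323
tool shift (0.1m) [-0.029 -0.048  0.021]
turn/60 [ 0.001 -0.006  0.001]
```

```bash
python3 -m jog '-0.02 -0.045 0 0 0 0 1; 0 0 0.03 0 0 0 1; 0 0 0.03 0 0 0 1; 0 0 0.015 0 0 0 1'|egrep 'pos|ft'; python3 -m jog '0 0 0.015 0 0 0 1; 0 0 0.01 0 0 0 1; 0 0 0 0 0 0 1'|egrep 'pos|ft'
```

```text
tool_pos: [513.9, -201.8, 244.1]
ft_force: [-0.3, 0.0, 2.2]
tool_pos: [514.0, -201.8, 241.5]
ft_force: [0.9, -0.9, 4.0]
```

```bash
python3 -m jog '0 0 0.015 0 0 0 1; 0 0 0.015 0 0 0 1; 0 0 0 0 0 0 1'|egrep 'pos|ft';  python3 -m jog '0 0 0.01 0 0 0 1; 0 0 0 0 0 0 1; 0 0 0 0 0 0 1'|egrep 'pos|ft'
```

```text
tool_pos: [514.1, -201.8, 239.3]
ft_force: [-2.9, -0.1, 11.5]
tool_pos: [514.1, -201.8, 239.2]
ft_force: [-7.2, 1.8, 19.5]
```

Stop reached (19 N, well over 5 N). Release and check.

```bash
python3 -m jog '0 0 -0.3 0 0 0 1; 0 0 -0.5 0 0 0 1; 0.2 0 -0.5 0 0 0 1; 0.5 0 0 0 0 0 1; 0 0 0 0 0 0 1'|egrep 'time|pos|ft'
python3 - <<'E'
from bench import *
import cv2,numpy as np
i=snapshot("scene")['img'][:,:,::-1]
b=cv2.resize(np.ascontiguousarray(i[140:285,180:470]),None,fx=2.7,fy=2.7,interpolation=cv2.INTER_CUBIC)
cv2.imwrite("pics/f.png",b)
E
```

```text
time: 9.6
tool_pos: [442.8, -185.7, 365.9]
ft_force: [0.9, 0.4, 0.4]
```

View pics/f.png

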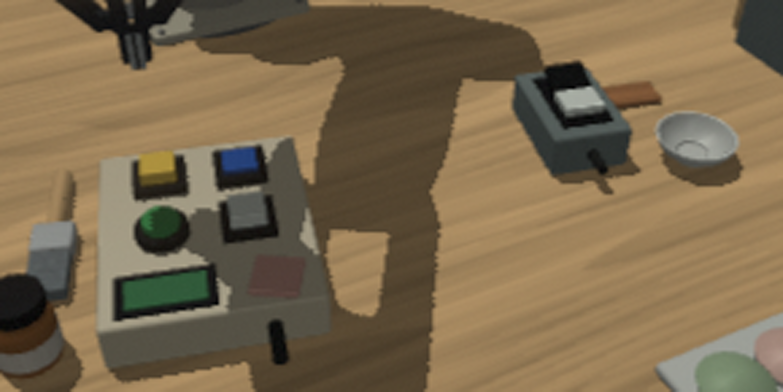

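The rocker is on (black half raised at about (567,75)), blue is in, yellow and white are up, green has come back up, and nothing has been disturbed. Handing in.

```bash
python3 -c "
from bench import *
print(hand_in())"
```

```text
the job is handed in; nothing more can be done
None
```

I switched the extractor on, latched the blue key fully in, pressed the green start button to its stop and let it come back up, in that order, and handed the job in; the final picture showed nothing else moved.

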